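Unload tested plates from the rocker fixture

TASK

Throw the fixture's lever from the red into the green notch to draw the keeper bar back, tip up each copper plate by pressing its near edge (by the white dot), lift it out and lay it flat in the white tray, side by side with the others and none on top of another. When every plate is in the tray, press the emptied brass rockers down level again and throw the lever back into the red notch; leave the other things on the bench where they are.

Things in the scene. Friction and masses are not known exactly. Their poses are not given: they have to be found in the camera images.
- fixture: blue clamping fixture standing fixed on the worktop, 164 mm (its x) by 380 mm (its y), deck 40 mm high; origin at the centre of its underside, z up, its -x side (with a white dot in front of each pocket) towards the robot. Three pockets 93 x 53 mm are sunk in the deck, centred at x = -20 mm and y = +140, +55 and -30 mm; the walls leave 1.5 mm round a plate. Each pocket's floor is a well 32 mm deep in which a brass rocker (32 x 46 mm) carries the plate at its middle
- lever_pivot (a point): vertical turning axis of the lever, at deck height (fixture x = 35 mm, y = -125 mm)
- lever_knob (a point): point on the lever's knob, 75 mm from the pivot axis and 42 mm over the deck (14 mm below the knob's top): a black upright knob 18 to 22 mm across, its grip reaching from 23 mm to 56 mm over the deck; the flat steel arm below it (12 mm wide) has its top 15 mm over the deck and runs out 85 mm from the axis to a notched steel quadrant 16 mm high
- lever (a joint): angle of the lever, rad. 0 = red notch (knob on the fixture's -y side): the keeper bar covers the far edge of every pocket, so no plate can tip. 0.6 = green notch, the middle one (arm pointing along the fixture's -x): the keeper bar stands clear. 1.2 = yellow notch, not used. The knob moves towards the fixture's +y as the value grows. Sprung detents pull the lever into the nearest notch; about 3 N at the knob carries it over. It stops at -0.03 and 1.23
- tray: white plastic tray, loose, 130 mm (its x) by 260 mm (its y), 18 mm high with walls and floor 4 mm thick; origin at the centre of its underside, z up; 0.5 kg
- plate1: copper-coloured test plate, 90 mm (its x) by 50 mm (its y) by 8 mm thick, about 0.1 kg; origin at the centre of its underside, z up. May be absent. At the start it lies in pocket 1 (see press1), top flush with the deck, its x along the fixture's x
- rocker1 (a joint): tilt of the rocker in pocket 1, rad: 0 level (at its stop), 0.45 fully tipped, far (fixture +x) edge up. Axis along the fixture's y under the pocket's middle, 28 mm over the worktop, 4 mm below the plate. Stiff: it stays where it is put; a press of about 2 N at the near edge tips plate and rocker together, and at full tilt the plate's far edge stands some 20 mm above the deck
- press1 (a point): point at deck height over the near edge of pocket 1 where the plate is to be pressed, 30 mm towards the fixture's -x from the pocket's middle; at full tilt the plate has gone down about 14 mm there. An empty rocker is pressed level with about 3 N on its raised end, 42 mm from this point along the fixture's +x, where its top is 37 mm over the worktop when tipped, 32 mm when level
- plate2: copper-coloured test plate, 90 mm (its x) by 50 mm (its y) by 8 mm thick, about 0.1 kg; origin at the centre of its underside, z up. May be absent. At the start it lies in pocket 2 (see press2), top flush with the deck, its x along the fixture's x
- rocker2 (a joint): tilt of the rocker in pocket 2, rad: 0 level (at its stop), 0.45 fully tipped, far (fixture +x) edge up. Axis along the fixture's y under the pocket's middle, 28 mm over the worktop, 4 mm below the plate. Stiff: it stays where it is put; a press of about 2 N at the near edge tips plate and rocker together, and at full tilt the plate's far edge stands some 20 mm above the deck
- press2 (a point): point at deck height over the near edge of pocket 2 where the plate is to be pressed, 30 mm towards the fixture's -x from the pocket's middle; at full tilt the plate has gone down about 14 mm there. An empty rocker is pressed level with about 3 N on its raised end, 42 mm from this point along the fixture's +x, where its top is 37 mm over the worktop when tipped, 32 mm when level
- plate3: copper-coloured test plate, 90 mm (its x) by 50 mm (its y) by 8 mm thick, about 0.1 kg; origin at the centre of its underside, z up. May be absent. At the start it lies in pocket 3 (see press3), top flush with the deck, its x along the fixture's x
- rocker3 (a joint): tilt of the rocker in pocket 3, rad: 0 level (at its stop), 0.45 fully tipped, far (fixture +x) edge up. Axis along the fixture's y under the pocket's middle, 28 mm over the worktop, 4 mm below the plate. Stiff: it stays where it is put; a press of about 2 N at the near edge tips plate and rocker together, and at full tilt the plate's far edge stands some 20 mm above the deck
- press3 (a point): point at deck height over the near edge of pocket 3 where the plate is to be pressed, 30 mm towards the fixture's -x from the pocket's middle; at full tilt the plate has gone down about 14 mm there. An empty rocker is pressed level with about 3 N on its raised end, 42 mm from this point along the fixture's +x, where its top is 37 mm over the worktop when tipped, 32 mm when level
- beaker: clear glass beaker, 76 mm across, 95 mm high, standing loose behind the fixture; origin at the centre of its underside; not part of the job
- cup_stack: stack of clear plastic cups, 76 mm across, 132 mm high, standing loose; origin at the centre of its underside; not part of the job
- marker: white marker pen, 138 mm long, lying loose; origin at the centre of its underside; not part of the job
- eraser: blue and white eraser, 44 mm long, lying loose; origin at the centre of its underside; not part of the job
- tape: roll of black tape, 62 mm across, 19 mm high, lying flat; origin at the centre of its underside; not part of the job

How it is judged:
On the way, in this order (a step that is already met when the one before it is completed fails the run):
1. the lever rests in the green notch (value of joint lever between 0.48 and 0.72 rad and velocity of joint lever between -0.15 and 0.15 rad/s), for 0.3 s.
2. every plate lies flat on the tray's floor, released (x of plate1 in the frame of tray between -0.065 and 0.065 m and y of plate1 in the frame of tray between -0.13 and 0.13 m and linear speed of each of plate1, plate2, plate3 below 0.03 m/s and contact force between each of plate1, plate2, plate3 and the fingers below 0.1 N and ((z of plate1 in the frame of tray below 0.0085 m and angle between plate1's own z axis and vertical below 0.08 rad) or (z of plate1 in the frame of tray below 0.0165 m and angle between plate1's own z axis and vertical above 3.06159 rad)) and x of plate2 in the frame of tray between -0.065 and 0.065 m and y of plate2 in the frame of tray between -0.13 and 0.13 m and ((z of plate2 in the frame of tray below 0.0085 m and angle between plate2's own z axis and vertical below 0.08 rad) or (z of plate2 in the frame of tray below 0.0165 m and angle between plate2's own z axis and vertical above 3.06159 rad)) and x of plate3 in the frame of tray between -0.065 and 0.065 m and y of plate3 in the frame of tray between -0.13 and 0.13 m and ((z of plate3 in the frame of tray below 0.0085 m and angle between plate3's own z axis and vertical below 0.08 rad) or (z of plate3 in the frame of tray below 0.0165 m and angle between plate3's own z axis and vertical above 3.06159 rad))), for 0.3 s.
3. the lever rests in the red notch again (value of joint lever below 0.12 rad and velocity of joint lever between -0.15 and 0.15 rad/s), for 0.3 s.
At the end, for the whole second after the job is handed in: every plate present lies inside the tray flat on its floor (within 0.08 rad, not on another plate or the rim), released and at rest, the tray stands level, every rocker is level (below 0.1 rad), and the lever is in the red notch (below 0.12 rad) (all of step 2 and value of joint lever below 0.12 rad and value of joint each of rocker1, rocker2, rocker3 below 0.1 rad and angle between tray's own z axis and vertical below 0.05 rad); the robot touches nothing.
It fails at once if the beaker is shifted by more than 4 cm (distance of beaker from where it was at the start of the episode above 0.04 m).
It fails at once if the cup_stack is shifted by more than 4 cm (distance of cup_stack from where it was at the start of the episode above 0.04 m).
It fails at once if the marker is shifted by more than 4 cm (distance of marker from where it was at the start of the episode above 0.04 m).
It fails at once if the eraser is shifted by more than 4 cm (distance of eraser from where it was at the start of the episode above 0.04 m).
It fails at once if the tape is shifted by more than 4 cm (distance of tape from where it was at the start of the episode above 0.04 m).
Of plate1, plate2, plate3 only 2 to 3 are there at a start; the rules pass over those that are not, and their reading is None.
At some moment in a run one of tray may be knocked a few centimetres aside while the robot is not near it.
Once in a run the grip may slacken for a moment while it holds something.
It also fails if it takes over 210 s, if anything falls off the work surface, if the arm or the gripper's body presses on something with over 40 N, if the wrist force passes 120 N, or if a joint passes its speed limit or range.

ROBOT

A 6-joint arm with a two-finger parallel gripper is mounted at the origin on a cart in front of the work surface, level with it; the furniture and walls round the work are solid. World frame = base frame: x ahead of the robot, y to its left, z up, the work surface at z = 0. Lengths are in m, angles in rad, forces in N, time in s.
With the tool pointing down it reaches from about 0.325 to 0.9 m from the base axis. Payload 6.1 kg.
Tool frame: the origin (TCP) lies midway between the tips of the shut fingers; the grasp point (between the pads) lies 19 mm behind it; z points along the fingers, y is the line along which they close (so a half turn about z gives the same grasp; the last joint's range is limited). The gripper opens to 85 mm and grips with 20 to 120 N. Pads are 22 mm wide; open, the fingers measure 114 mm over their backs; the gripper's body (76 mm by 85 mm) begins 54 mm behind the grasp point. The pads swing forward as they close: fully open they stand 13 mm farther back than shut.
Start: joints at [1.083, 0.22, 1.526, -0, 1.395, -0.126], TCP at [0.221, 0.585, 0.231] pointing down, gripper open.
Joint ranges: [-2.98, 2.98], [-0.91, 2.08], [0.09, 2.57], [-1.24, 4.39], [0.2, 2.65], [-2.68, 2.68]. Speed limits (rad/s): [2.57, 2.57, 3.01, 3.14, 3.14, 3.14].

INTERFACE

Orientations are given as [roll, pitch, yaw] about the fixed x, y, z axes, in that order (R = Rz(yaw) Ry(pitch) Rx(roll)).
In Python, from plant import movep, move_l, set_joints, gripper_to, hold, inverse_kinematics, observe, get_image, get_calibration, Unreachable, job_done gives the robot as it stands. Calls block until the motion is done:
- movep(position, orientation): joint-space move of the TCP to a pose.
- move_l(position, feed=0.15, rotation=None, max_force=None): straight line of the TCP; rotation=None keeps the orientation; feed is the mean speed in m/s. With max_force (N) it stops when the force on the tool has changed by that much, and returns True; else False.
- set_joints(angles): joint-space move.
- gripper_to(opening, f_grip=None): finger opening in m; f_grip is the grip in N (None keeps the last); returns when the fingers have stopped.
- hold(seconds).
- inverse_kinematics(position, orientation): joint angles nearest the present ones, or None.
- observe(): the state.
- get_image(name): name is "scene" or "top" or "wrist"; returns (picture, depth): 400x640x3 uint8, red, green, blue; 400x640 float32, m along the optical axis (not along the pixel's ray), 0 where there is no reading.
- get_calibration(name): a dict with "intrinsics" (3x3 intrinsics, pixels), "world_from_camera" (4x4, takes a point from camera to world coordinates). Camera axes: x right, y down, z forward; pixel columns grow to the right and rows downward; lengths in m; the calibration is good to about 2 mm. A picture is of the moment at which its call begins: read the wrist's pose just before it. get_calibration takes no time and is no camera call; for the wrist camera it gives the pose at the moment of the call.
A pose or a line that the arm cannot do raises Unreachable and nothing moves.
- job_done(): hands the job in; it is judged then, once.
The state is a dict: "time_s": time; "q": joint angles; "joint_velocities": joint speeds; "joint_torque": joint torques, N m; "eef_pos": TCP position; "tcp_rot": TCP orientation; "ft_force": force on the tool from outside, world axes, zero at the start; "torque": the same for the moment, N m; "opening": finger opening in m; "grasp_force": force on a finger pad.
Only numpy, scipy, OpenCV 4.12 (cv2) and the standard library are available. Lean on these libraries where they do the work, as an engineer would, in place of code of your own. Each camera call takes 0.05 s, during which the arm holds its last target. There are 200 camera calls.

## Working session

There is one attempt and no reset: what is moved stays moved. The work goes in short steps, each a Python script; the robot and the scene stay as the last script left them, time stands still between calls to the robot, and variables do not carry over. Pictures are saved under pics/ and viewed, at most 14 in all, crops included, and the job is handed in when it is done.

```bash
mkdir -p pics; python3 - <<'E'
from plant import *
import cv2,numpy as np
for n in("top","scene"):
    p,d=get_image(n);cv2.imwrite(f"pics/{n}0.png",p[:,:,::-1]);np.savez(f"{n}0.npz",p=p,d=d)
    c=get_calibration(n);print(n,c)
print(observe())
E
```

```text
top {'intrinsics': array([[408.91963113,   0.        , 323.76242648],
       [  0.        , 408.91963113, 201.8170485 ],
       [  0.        ,   0.        ,   1.        ]]), 'world_from_camera': array([[ 0.07037445, -0.97743837,  0.1991524 ,  0.40317022],
       [-0.99750362, -0.07012274,  0.00832583, -0.02551117],
       [ 0.00582712, -0.19924116, -0.97993316,  1.02856164],
       [ 0.        ,  0.        ,  0.        ,  1.        ]])}
scene {'intrinsics': array([[376.35844943,   0.        , 315.94403216],
       [  0.        , 376.35844943, 200.9293286 ],
       [  0.        ,   0.        ,   1.        ]]), 'world_from_camera': array([[-0.59946374, -0.38607125,  0.70113638,  0.00838694],
       [-0.80011268,  0.3125921 , -0.51196277,  0.42194087],
       [-0.02151559, -0.86789122, -0.49628813,  0.49414751],
       [ 0.        ,  0.        ,  0.        ,  1.        ]])}
{'time_s': 0.1, 'q': array([ 1.08292331e+00,  2.21152454e-01,  1.52753403e+00,  1.92802838e-05,
        1.39470695e+00, -1.26118935e-01]), 'joint_velocities': array([ 9.01714938e-05, -1.92207427e-03, -9.37941370e-04, -5.03061403e-04,
        2.03596254e-03, -2.08071569e-03]), 'joint_torque': array([ 9.37361001e-04, -4.98246682e+01, -3.90544796e+01, -2.11598540e-04,
        5.68788353e-03,  3.28464637e-05]), 'eef_pos': array([0.22093963, 0.58404364, 0.23028567]), 'tcp_rot': array([-3.13980856e+00, -2.45336418e-04,  2.77983496e+00]), 'ft_force': array([ 0.24384469,  0.73300003, -0.11937437]), 'torque': array([-0.0060576 , -0.0290959 ,  0.01800632]), 'grasp_force': 0.0, 'opening': 0.08541532536720828}
```

View pics/top0.png

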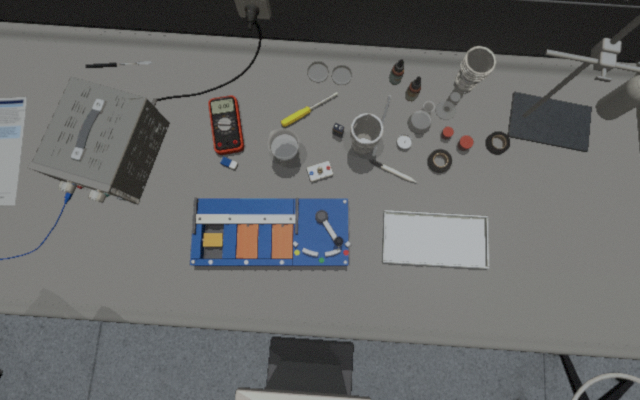

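View pics/scene0.png

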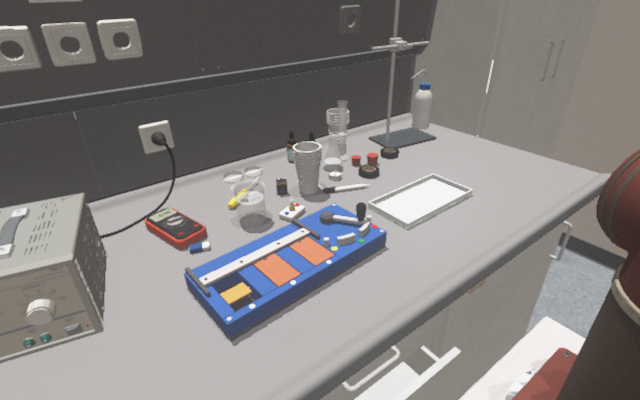

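The pictures show the fixture in top at x 192–349, y 199–267. Plates 2 and 3 are at (247,241) and (283,241). Pocket 1 is empty, with a brass rocker at (213,240). The knob is at (338,241) in red, and the tray spans x 383–488, y 212–268.

```bash
cat > h.py <<'E'
from plant import *
import cv2,numpy as np
def world(name,d):
    c=get_calibration(name);return world_c(c,d)
def world_c(c,d):
    K=c["intrinsics"];T=c["world_from_camera"]
    v,u=np.mgrid[:400,:640]
    P=np.stack([(u-K[0,2])/K[0,0]*d,(v-K[1,2])/K[1,1]*d,d],-1)
    return P@T[:3,:3].T+T[:3,3]
def onplane(c,uv,z):
    K=c["intrinsics"];T=c["world_from_camera"];uv=np.atleast_2d(uv).astype(float)
    r=np.c_[(uv[:,0]-K[0,2])/K[0,0],(uv[:,1]-K[1,2])/K[1,1],np.ones(len(uv))]@T[:3,:3].T
    return T[:3,3]+r*((z-T[2,3])/r[:,2])[:,None]
def rect(name,mask,z):
    m=cv2.morphologyEx(mask.astype(np.uint8),cv2.MORPH_OPEN,np.ones((3,3)))
    cs,_=cv2.findContours(m,cv2.RETR_EXTERNAL,cv2.CHAIN_APPROX_NONE)
    k=max(cs,key=cv2.contourArea)[:,0]
    w=onplane(get_calibration(name),k,z)[:,:2]
    (cx,cy),(a,b),th=cv2.minAreaRect((w*1000).astype(np.float32))
    if a>b: th+=90          # th -> direction of short side
    th=np.radians((th+90)%180-90)   # x axis pointing ahead
    return np.array([cx,cy])/1e3,th,sorted((a,b))
def tray_pose():
    p,d=get_image("top");W=world("top",d);h=cv2.cvtColor(p,cv2.COLOR_RGB2HSV)
    m=(h[...,1]<40)&(h[...,2]>135)&(W[...,1]<-.1)&(W[...,1]>-.55)&(W[...,0]>.2)&(W[...,0]<.55)
    return rect("top",cv2.morphologyEx(m.astype(np.uint8),cv2.MORPH_CLOSE,np.ones((9,9))),.018),p
E
python3 - <<'E'
from h import *
z=np.load("top0.npz");p,d=z["p"],z["d"];W=world("top",d);h=cv2.cvtColor(p,cv2.COLOR_RGB2HSV)
blue=(h[...,0]>100)&(h[...,0]<125)&(h[...,1]>120)&(W[...,2]>.03)&(np.abs(W[...,1])<.5)&(W[...,0]<.6)
m=cv2.morphologyEx((blue).astype(np.uint8),cv2.MORPH_CLOSE,np.ones((15,15)))
print(rect("top",m,.04)); 
r,_=tray_pose();print(r)
for n,u,v in[("rk1 near",213,247),("rk1 far",213,235),("pl2",247,241),("pl3",283,241),("deck",230,241),("knob",338,241),("trayfloor",435,240),("bench",435,300),("pivot",322,216)]:
    print(n,np.median(W[v-1:v+2,u-1:u+2].reshape(-1,3),0).round(4))
# plates
o=(h[...,0]<15)&(h[...,1]>110)&(W[...,0]<.5)
k,_,st,c=cv2.connectedComponentsWithStats(o.astype(np.uint8))
for i in range(1,k):
    if st[i,4]>200: print(c[i],st[i],onplane(get_calibration("top"),c[i],.04))
E
```

```text
(array([0.52254486, 0.10856963]), np.float64(0.0707236133103088), [158.805908203125, 376.6502380371094])
(array([ 0.50901428, -0.30166138]), np.float64(0.0014840138781188426), [78.78406524658203, 261.7427062988281])
rk1 near [0.4762 0.249  0.0078]
rk1 far [0.5034 0.2469 0.0334]
pl2 [0.4942 0.1615 0.0398]
pl3 [0.5007 0.0745 0.0398]
deck [0.4914 0.2013 0.0417]
knob [ 0.504  -0.0564  0.0967]
trayfloor [ 0.5337 -0.3025  0.0042]
bench [ 0.3868 -0.3059 -0.0007]
pivot [ 0.5647 -0.0155  0.0603]
[246.31315789 248.08684211] [236 238  21  20 380] [[0.47726946 0.16097377 0.04      ]]
[281.35365854 249.29268293] [272 241  20  17 328] [[0.48036366 0.07656383 0.04      ]]
```

```bash
sed -i 's/<.55)$/<.62)/' h.py; cat >> h.py <<'E'
import json,os
F=json.load(open("fix.json")) if os.path.exists("fix.json") else [.5225,.1086,.0707]
def fw(x,y,z):
    c,s=np.cos(F[2]),np.sin(F[2]);return np.array([F[0]+c*x-s*y,F[1]+s*x+c*y,z])
def wf(P):
    P=np.asarray(P);c,s=np.cos(F[2]),np.sin(F[2]);a=P[...,0]-F[0];b=P[...,1]-F[1]
    return np.stack([c*a+s*b,-s*a+c*b,P[...,2]],-1)
def wrist(fn):
    c=get_calibration("wrist");p,d=get_image("wrist");cv2.imwrite(f"pics/{fn}.png",p[:,:,::-1])
    np.savez(f"{fn}.npz",p=p,d=d,K=c["intrinsics"],T=c["world_from_camera"]);return p,d,c
E
python3 - <<'E'
from h import *
r,p=tray_pose();print(r)
P=fw(-40,0,300)/1; 
movep(fw(-.03,0.01,.36),[np.pi,0,F[2]])
print(observe()["q"].round(2),observe()["time_s"]); wrist("w1")
print(get_calibration("wrist")["world_from_camera"].round(3))
E
```

```text
(array([ 0.53626978, -0.30133868]), np.float64(0.01376542818559103), [131.79771423339844, 262.0472717285156])
[ 0.08 -0.12  1.64  0.    1.62  1.58] 2.2
[[ 0.072 -0.942 -0.329  0.576]
 [-0.997 -0.068 -0.024  0.124]
 [-0.     0.33  -0.944  0.502]
 [ 0.     0.     0.     1.   ]]
```

View pics/w1.png

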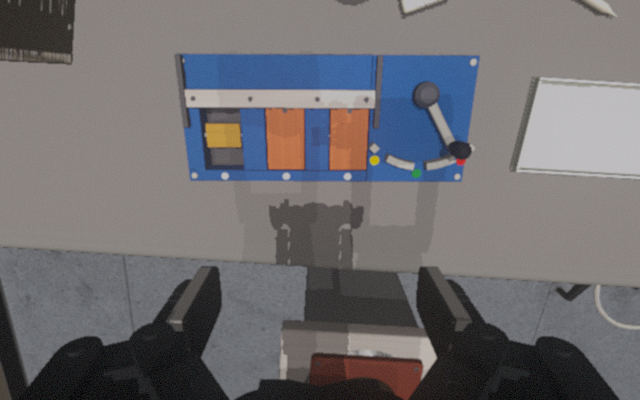

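Wrist view: fixture at (184–478, 55–182), keeper bar along row 99, and guide rails at columns 184 and 378. Plates are at (286,140) and (349,140), the knob at (459,150).

```bash
python3 - <<'E'
from h import *
z=np.load("w1.npz");p,d=z["p"],z["d"];c=dict(intrinsics=z["K"],world_from_camera=z["T"])
W=world_c(c,d);h=cv2.cvtColor(p,cv2.COLOR_RGB2HSV)
b=(h[...,0]>100)&(h[...,0]<125)&(h[...,1]>120)&(np.abs(W[...,2]-.04)<.008)
m=cv2.morphologyEx(b.astype(np.uint8),cv2.MORPH_CLOSE,np.ones((25,25)))
import h as H
H.get_calibration=lambda n:c
print(rect("wrist",m,.04))
Q=wf(W)
for n,u,v in[("railR",378,80),("railRbot",378,122),("railRtop",378,60),("railL",184,90),("bar",313,99),("barTop",313,92),("barBot",313,106),("rk near",222,145),("rk far",222,127),("well",222,160),("pl2",286,140),("pl3",349,140),("knob",459,147),("quad",408,163)]:
    print(n,(np.median(Q[v-1:v+2,u-1:u+2].reshape(-1,3),0)*1000).round(1))
o=(h[...,0]<15)&(h[...,1]>110)&(np.abs(Q[...,2]-.04)<.01)
k,l,st,_=cv2.connectedComponentsWithStats(o.astype(np.uint8))
for i in range(1,k):
    if st[i,4]>300:
        q=Q[l==i]*1000;print(st[i],q.min(0).round(),q.max(0).round(), onplane(c,[[st[i,0],150],[st[i,0]+st[i,2],150]],.04))
# white dots
w=(h[...,1]<60)&(h[...,2]>150)&(Q[...,0]<-.06)&(Q[...,0]>-.09)&(abs(Q[...,1])<.2)
k,l,st,cc=cv2.connectedComponentsWithStats(w.astype(np.uint8))
for i in range(1,k):
    if st[i,4]>8: print(cc[i],(wf(onplane(c,cc[i],.04))*1000).round(1))
E
```

```text
(array([0.52192841, 0.1095041 ]), np.float64(0.06571441952051912), [161.4733123779297, 376.4480285644531])
railR [ 50.7 -63.   49.2]
railRbot [ -0.6 -65.7  49.9]
railRtop [ 73.8 -61.3  49.7]
railL [ 38.7 180.3  49. ]
bar [27.7 18.1 47.8]
barTop [36.4 18.  48.2]
barBot [19.2 18.1 48. ]
rk near [-34.  143.4  31.7]
rk far [ -9.5 141.3  31.8]
well [-60.2 152.    7.8]
pl2 [-25.7  54.6  39.6]
pl3 [-25.4 -29.9  39.9]
knob [ -24.9 -157.2   92.2]
quad [ -53.2 -107.4   55.9]
[ 266  108   39   61 2200] [-65.  31.  31.] [16. 82. 43.] [[0.47757284 0.18774759 0.04      ]
 [0.48134299 0.13506374 0.04      ]]
[ 330  109   39   61 2244] [-66. -55.  30.] [15. -4. 43.] [[0.48375969 0.10129282 0.04      ]
 [0.48752966 0.04861142 0.04      ]]
[410.66666667 168.44444444] [[ -64.8 -116.1   40. ]]
[193.75862069 175.06896552] [[-74.5 184.1  40. ]]
[224.4375     175.70833333] [[-75.3 141.6  40. ]]
[285.88 175.68] [[-75.2  56.3  40. ]]
[347.23529412 176.23529412] [[-76.  -28.9  40. ]]
[457.1        176.36666667] [[ -76.1 -181.6   40. ]]
```

```bash
echo '[0.5220,0.1097,0.0665]'>fix.json; cat >> h.py <<'E'
def down(yaw=0,pitch=0): return [np.pi,pitch,F[2]+yaw]
def knob(v,z): return fw(.035-.075*np.cos(v-.6),-.125+.075*np.sin(v-.6),z)
def lever(a,b):
    movep(knob(a,.16),down(.6-a)); gripper_to(.045,20)
    move_l(knob(a,.067),.08,max_force=10)
    gripper_to(.01,20); o=observe();print("knob grip",o["opening"],o["grasp_force"])
    for v in np.linspace(a,b,7)[1:]: move_l(knob(v,.067),.06,rotation=down(.6-v))
    print("ft",observe()["ft_force"].round(1))
    gripper_to(.045,20); hold(.4); move_l(knob(b,.16),.12)
def tip(n):
    y={1:.14,2:.055,3:-.03}[n]
    gripper_to(0,20); movep(fw(-.052,y,.10),down())
    move_l(fw(-.052,y,.045),.08)
    r=move_l(fw(-.052,y,.026),.02,max_force=14);print("tip",r,observe()["eef_pos"].round(4))
    move_l(fw(-.052,y,.10),.1)
E
python3 - <<'E'
from h import *
for o in(.062,.050):
    gripper_to(o,20); movep(fw(-.02,.055,.10),down())
    move_l(fw(-.02,.055,.06),.1)
    r=move_l(fw(-.02,.055,.034),.015,max_force=3);s=observe()
    print(o,s["opening"],r,s["eef_pos"].round(4),s["ft_force"].round(1)); move_l(fw(-.02,.055,.12),.1)
lever(0,.6)
tip(2)
print(observe()["time_s"])
movep(fw(-.09,.0,.28),down()); wrist("w2")
E
```

```text
0.062 0.061995236925249934 True [0.4984 0.1633 0.0345] [-0.1  0.4  4.4]
0.05 0.05002879351499516 True [0.4983 0.1632 0.037 ] [-0.8 -0.1  4.1]
knob grip 0.020481581150731308 19.576893332996406
ft [-0.1 -0.3  6.5]
tip True [0.4648 0.1611 0.0268]
20.2917
```

View pics/w2.png

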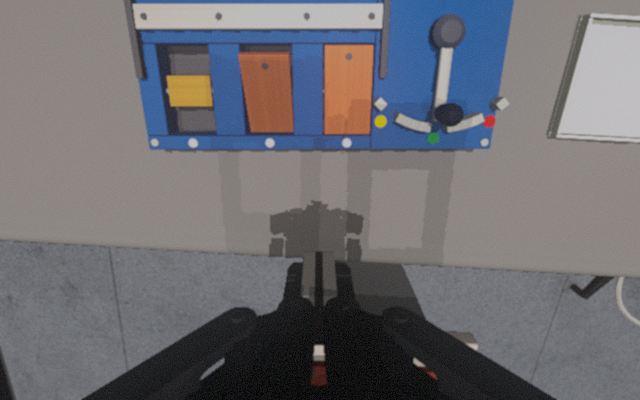

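Lever is in green (knob at (448,115) by the green dot) and plate 2 is tipped with its far edge up at (266,55). Now picking it.

```bash
cat >> h.py <<'E'
PY={1:.14,2:.055,3:-.03}
def lift_check(w=.05):
    s=observe();print("held",round(s["opening"],4),s["grasp_force"].round(1),s["ft_force"].round(1),s["eef_pos"].round(3),round(s["time_s"],1))
def pick(n,s=.038,nn=.0035,a=.45):
    y=PY[n];c,sn=np.cos(a),np.sin(a)
    x=-.02+s*c-nn*sn; z=.028+s*sn+nn*c
    def at(back): return fw(x+(.003-back)*sn,y,z-(.003-back)*c)
    gripper_to(.064,60); movep(at(.07),down(pitch=-a)); r=move_l(at(0),.05,max_force=8)
    print("down",r,observe()["eef_pos"].round(4),at(0).round(4))
    gripper_to(.03,60); lift_check()
    p=observe()["eef_pos"]; move_l(p+[0,0,.09],.06); hold(.2); lift_check()
E
python3 - <<'E'
from h import *
pick(2)
p=observe()["eef_pos"]; move_l(p+[0,0,.05],.1,rotation=down()); hold(.2); lift_check()
r,_=tray_pose();print(r)
wrist("w3")
E
```

```text
down False [0.5325 0.1656 0.0453] [0.5323 0.1655 0.045 ]Traceback (most recent call last):
  File "<stdin>", line 2, in <module>
  File "h.py", line 61, in pick
    gripper_to(.03,60); lift_check()
                        ~~~~~~~~~~^^
  File "h.py", line 54, in lift_check
    s=observe();print("held",round(s["opening"],4),s["grasp_force"].round(1),s["ft_force"].round(1),s["eef_pos"].round(3),round(s["time_s"],1))
                                                   ^^^^^^^^^^^^^^^^^^^^^^
AttributeError: 'float' object has no attribute 'round'
```

```bash
sed -i 's/s\["grasp_force"\].round(1)/round(float(s["grasp_force"]),1)/' h.py; python3 - <<'E'
from h import *
lift_check()
p=observe()["eef_pos"]; move_l(p+[0,0,.09],.06); hold(.2); lift_check()
p=observe()["eef_pos"]; move_l(p+[0,0,.05],.1,rotation=down()); hold(.2); lift_check()
r,_=tray_pose();print(r)
wrist("w3")
E
```

```text
held 0.0479 61.3 [-0.8 -0.6  2.5] [0.533 0.166 0.046] 24.4
held 0.048 62.2 [ 0.7 -0.  -1.5] [0.533 0.165 0.135] 26.3
held 0.0479 62.1 [-0.4 -0.3 -0.8] [0.531 0.165 0.184] 27.1
(array([ 0.45292871, -0.32100922]), np.float64(0.0023764663371713787), [327.88653564453125, 444.8737487792969])
```

View pics/w3.png

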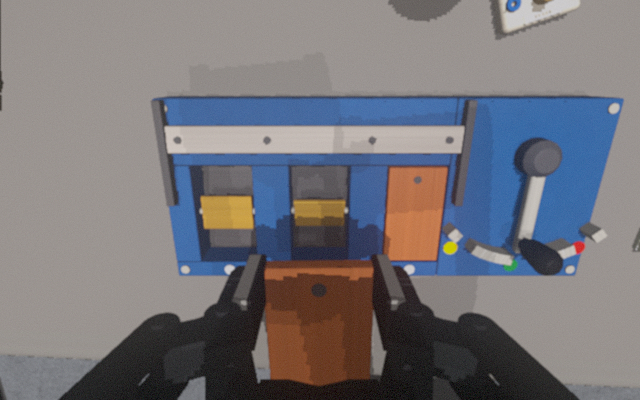

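The plate is held flat between the pads at (318,320), and rocker 2 is left tipped. The tray mask has merged with the arm, so I'll tighten it.

```bash
python3 - <<'E'
from h import *
z=np.load("w3.npz");c=dict(intrinsics=z["K"],world_from_camera=z["T"]);W=world_c(c,z["d"])
for u,v in[(318,275),(318,310),(318,340),(318,365)]: print(W[v,u].round(4))
p,d=get_image("top");cv2.imwrite("pics/t3.png",p[:,:,::-1]);W=world("top",d);h=cv2.cvtColor(p,cv2.COLOR_RGB2HSV)
for u,v in[(435,240),(400,225),(480,260),(435,300),(500,200),(370,280)]: print(u,v,p[v,u],W[v,u].round(3))
for t in(130,145,160,175):
    m=(h[...,1]<40)&(h[...,2]>t)&(W[...,1]<-.1)&(W[...,1]>-.55)&(W[...,0]>.35)&(W[...,0]<.65)&(W[...,2]<.03)
    print(t,rect("top",cv2.morphologyEx(m.astype(np.uint8),cv2.MORPH_CLOSE,np.ones((9,9))),.018))
E
```

```text
[0.5332 0.1663 0.1948]
[0.5149 0.1651 0.1949]
[0.4983 0.164  0.1954]
[0.4837 0.163  0.1958]
435 240 [198 200 202] [ 0.534 -0.303  0.004]
400 225 [196 199 201] [ 0.566 -0.214  0.002]
480 260 [197 201 202] [ 0.491 -0.414  0.007]
435 300 [147 146 144] [ 0.387 -0.306  0.001]
500 200 [146 144 142] [ 0.65  -0.47  -0.001]
370 280 [146 145 144] [ 0.424 -0.145  0.   ]
130 (array([ 0.49880585, -0.32088416]), np.float64(-9.321063815277333e-06), [295.7878112792969, 444.4333190917969])
145 (array([ 0.49883923, -0.32028241]), np.float64(-9.72053797878922e-06), [295.7207336425781, 443.2298889160156])
160 (array([ 0.53662634, -0.30107202]), np.float64(0.013976820758305272), [129.90585327148438, 261.4969482421875])
175 (array([ 0.53660632, -0.3003616 ]), np.float64(0.013430744778271029), [129.22451782226562, 259.15966796875])
```

View pics/t3.png

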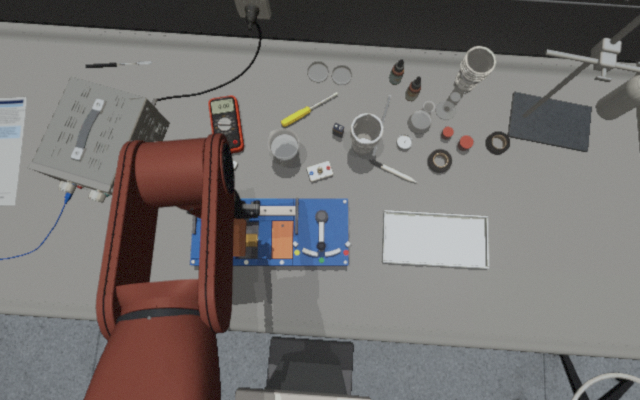

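Plate is level and the tray hasn't moved (435,240 in top). Placing it at tray y=+60 mm.

```bash
sed -i 's/h\[...,2\]>135/h[...,2]>165/; s/(W\[...,0\]>.2)&(W\[...,0\]<.62)/(W[...,0]>.35)\&(W[...,0]<.66)\&(W[...,2]<.03)/' h.py; cat >> h.py <<'E'
def tw(t,x,y,z):
    c,s=np.cos(t[1]),np.sin(t[1]);return np.array([t[0][0]+c*x-s*y,t[0][1]+s*x+c*y,z])
def place(t,y,x=.037):
    rot=[np.pi,0,t[1]]
    movep(tw(t,x,y,.12),rot); lift_check(); move_l(tw(t,x,y,.025),.1)
    r=move_l(tw(t,x,y,-.002),.015,max_force=3); print("placed",r); lift_check()
    gripper_to(.066,60); hold(.2); move_l(tw(t,x,y,.15),.1)
E
python3 - <<'E'
from h import *
t,_=tray_pose();print(t)
place(t,.06)
tip(3)
movep(fw(-.09,.0,.28),down()); p,d,c=wrist("w4"); t,p=tray_pose(); print(t,observe()["time_s"])
cv2.imwrite("pics/t4.png",cv2.resize(p[150:320,180:520,::-1],None,fx=2,fy=2))
c=np.load("w4.npz");Q=wf(world_c(dict(intrinsics=c["K"],world_from_camera=c["T"]),c["d"]))
h=cv2.cvtColor(c["p"],cv2.COLOR_RGB2HSV);o=(h[...,0]<15)&(h[...,1]>110)&(abs(Q[...,1]+.03)<.03)&(abs(Q[...,0]+.02)<.07)
q=Q[o]*1000
for x in range(-55,30,10):
    k=abs(q[:,0]-x)<3; print(x,np.median(q[k],0).round(1) if k.any() else None, q[k][:,1].min().round(1) if k.any() else "")
E
```

```text
(array([ 0.53664948, -0.30089154]), np.float64(0.013428897210264787), [129.73622131347656, 260.6421203613281])
held 0.0475 62.1 [ 0.6  0.6 -1. ] [ 0.573 -0.239  0.12 ] 28.9
placed True
held 0.0478 62.9 [0.2 0.1 5.6] [ 0.573 -0.24   0.002] 31.4
tip True [0.4705 0.0763 0.0268]
(array([ 0.55220099, -0.31994812]), np.float64(0.018542666886218615), [129.49566650390625, 259.3161926269531]) 38.875
-55 [-54.8 -29.9  24.4] -54.9
-45 [-45.3 -30.2  29.2] -55.1
-35 [-34.9 -30.2  34.1] -54.7
-25 [-25.3 -30.   38.9] -54.9
-15 [-14.6 -30.3  44.1] -54.7
-5 [ -5.8 -29.9  48.7] -54.4
5 [  5.4 -29.8  53.8] -54.0
15 [ 13.6 -29.9  56.6] -54.2
25 None
```

View pics/t4.png

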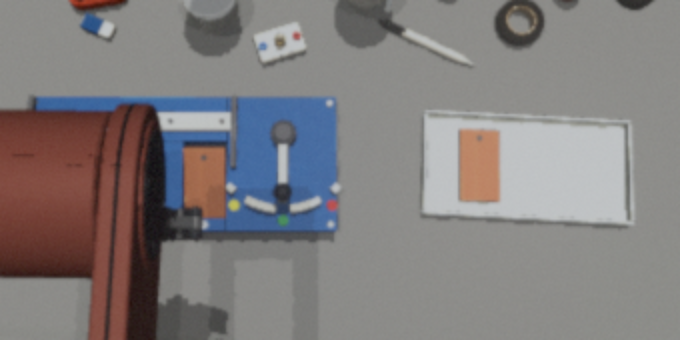

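View pics/w4.png

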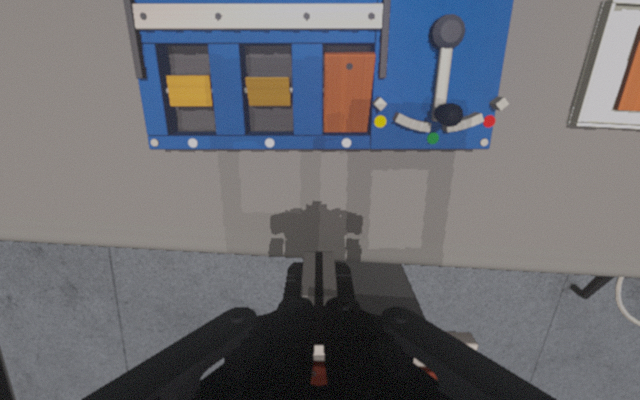

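The tray got knocked: it's now at (0.552,-0.320), with plate 2 still flat inside. Plate 3 is tipped at (349,92) in wrist. The rail beside it needs a vertical grip just over the rail top.

```bash
python3 - <<'E'
from h import *
t,_=tray_pose()
print("IK",inverse_kinematics(tw(t,.037,-.06,.10),[np.pi,.45,t[1]]),inverse_kinematics(fw(.008,-.03,.2),down(pitch=.45)))
c=np.load("w4.npz");Q=wf(world_c(dict(intrinsics=c["K"],world_from_camera=c["T"]),c["d"]))*1000
h=cv2.cvtColor(c["p"],cv2.COLOR_RGB2HSV);m=(h[...,2]<90)&(abs(Q[...,1]+63)<9)&(Q[...,2]>45)&(Q[...,2]<60)&(Q[...,0]>-40)
print("rail",np.percentile(Q[m],[1,50,99],axis=0).round(1))
x,y=.008,-.03
gripper_to(.062,90); movep(fw(x,y,.11),down()); r=move_l(fw(x,y,.048),.04,max_force=5)
print(r,observe()["eef_pos"].round(4),fw(x,y,.048).round(4)); gripper_to(.03,90); lift_check()
move_l(fw(x,y,.15),.05); hold(.2); lift_check(); wrist("w5")
E
```

```text
IK [-0.5684397   0.83470229  0.98708727 -0.24533166  1.69831236  0.99930341] [ 0.01674843  0.40342066  1.42264379 -0.02204749  1.76499743  1.52173523]
rail [[-18.9 -61.7  45.3]
 [ 14.5 -61.2  48.3]
 [ 61.7 -59.   50.3]]
False [0.5322 0.0803 0.0483] [0.532  0.0803 0.048 ]
held 0.0453 91.2 [-0.2  1.2  5.2] [0.533 0.08  0.049] 42.4
held 0.0453 92.5 [ 0.2  0.6 -1.1] [0.532 0.08  0.15 ] 44.8
```

View pics/w5.png

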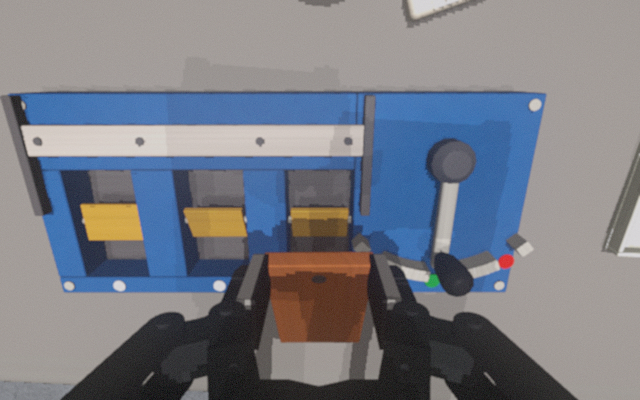

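Plate 3 is held at its far end (318,290) and still tilted. I'll level it and measure.

```bash
cat >> h.py <<'E'
def plate_in_hand(fn):
    p,d,c=wrist(fn);e=observe()["eef_pos"];W=world_c(c,d);h=cv2.cvtColor(p,cv2.COLOR_RGB2HSV)
    m=((h[...,0]<12)|(h[...,0]>175))&(h[...,1]>110)&(np.abs(W[...,2]-e[2])<.07)&(np.hypot(W[...,0]-e[0],W[...,1]-e[1])<.13)
    m=cv2.erode(m.astype(np.uint8),np.ones((5,5)))>0
    Q=W[m]-e;A=np.c_[Q[:,:2],np.ones(len(Q))];k,*_=np.linalg.lstsq(A,Q[:,2],rcond=None)
    print("plate slope",k.round(3),"rel min",Q.min(0).round(4),"max",Q.max(0).round(4),len(Q));return k
E
python3 - <<'E'
from h import *
k=plate_in_hand("w6")
p=observe()["eef_pos"]
a=np.arctan(k[0]); print(a)
move_l(p+[-.02,0,.07],.06,rotation=down(pitch=float(a))); hold(.2); lift_check()
k=plate_in_hand("w7"); t,_=tray_pose(); print(t)
E
```

```text
plate slope [0.466 0.039 0.004] rel min [-0.0705 -0.0275 -0.0309] max [0.0101 0.0229 0.009 ] 1568
0.43618741225082613
held 0.0452 92.3 [-0.2 -0.8 -1.8] [0.512 0.08  0.22 ] 46.4
plate slope [-0.167  0.003  0.004] rel min [-0.0116 -0.0209 -0.0011] max [0.0113 0.0221 0.0059] 548
(array([ 0.55209003, -0.32060385]), np.float64(0.01794468943354955), [129.95603942871094, 261.56793212890625])
```

View pics/w7.png

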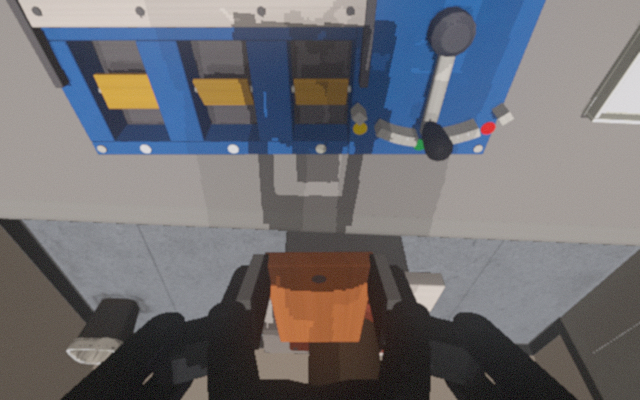

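```bash
python3 - <<'E'
from h import *
z=np.load("w7.npz");c=dict(intrinsics=z["K"],world_from_camera=z["T"]);W=world_c(c,z["d"]);e=observe()["eef_pos"]
for v in(256,260,266,275,300,320,335,338,341): print(v,z["p"][v,330],(W[v,330]-e).round(4))
E
```

```text
256 [98 61 44] [ 0.0097 -0.004   0.0005]
260 [100  60  42] [ 0.009  -0.0041  0.0022]
266 [102  65  45] [ 0.0084 -0.004   0.005 ]
275 [94 53 32] [ 0.0014 -0.0047  0.005 ]
300 [169 100  57] [-0.0238 -0.007   0.0034]
320 [165  96  57] [-0.0473 -0.0091  0.0025]
335 [165  98  55] [-0.0691 -0.011   0.0013]
338 [168 103  58] [-0.074  -0.0115  0.001 ]
341 [142  79  49] [-0.0799 -0.012   0.0003]
```

```bash
python3 - <<'E'
from h import *
t,_=tray_pose();rot=[np.pi,.48,t[1]];x,y=.0355,-.06
movep(tw(t,x,y,.12),rot); lift_check(); hold(.3); t2,_=tray_pose();print(t,t2)
t=t2 if abs(t2[2][0]-130)<4 and abs(t2[2][1]-260)<4 else t
move_l(tw(t,x,y,.035),.08)
r=move_l(tw(t,x,y,.004),.015,max_force=3);print(r);lift_check()
gripper_to(.066,60); hold(.3); move_l(tw(t,x,y,.15),.08)
movep(tw(t,-.05,0,.35),[np.pi,0,t[1]]); wrist("w8");t,_=tray_pose();print(t,observe()["time_s"])
z=np.load("w8.npz");W=world_c(dict(intrinsics=z["K"],world_from_camera=z["T"]),z["d"]);h=cv2.cvtColor(z["p"],cv2.COLOR_RGB2HSV)
o=((h[...,0]<18)&(h[...,1]>110)&(W[...,2]<.06)&(W[...,1]<-.15)).astype(np.uint8)
n,l,st,_=cv2.connectedComponentsWithStats(cv2.erode(o,np.ones((3,3))))
for i in range(1,n):
    if st[i,4]>300:
        Q=W[l==i];k,*_=np.linalg.lstsq(np.c_[Q[:,:2],np.ones(len(Q))],Q[:,2],rcond=None);print(st[i],Q.mean(0).round(4),Q.min(0).round(3),Q.max(0).round(3),k.round(3))
E
```

```text
held 0.0453 92.3 [ 0.5  0.3 -1.4] [ 0.589 -0.379  0.121] 48.3
(array([ 0.55180945, -0.32074072]), np.float64(0.014883176660746001), [131.12583923339844, 261.5392761230469]) (array([ 0.55098145, -0.23295638]), np.float64(-1.533630935903378), [83.1656265258789, 128.84814453125])
True
held 0.0449 93.7 [ 1.3 -0.   5.2] [ 0.588 -0.38   0.007] 51.5
(array([ 0.55219678, -0.31986215]), np.float64(0.018542107206270777), [129.23333740234375, 259.1441650390625]) 55.125
[ 346   70   36   66 1971] [ 0.5525 -0.3802  0.0119] [ 0.51  -0.403  0.009] [ 0.595 -0.357  0.015] [-0.     0.002  0.013]
[ 256   72   37   66 2088] [ 0.5486 -0.2609  0.0118] [ 0.506 -0.284  0.009] [ 0.591 -0.237  0.015] [-0.002  0.002  0.013]
```

View pics/w8.png

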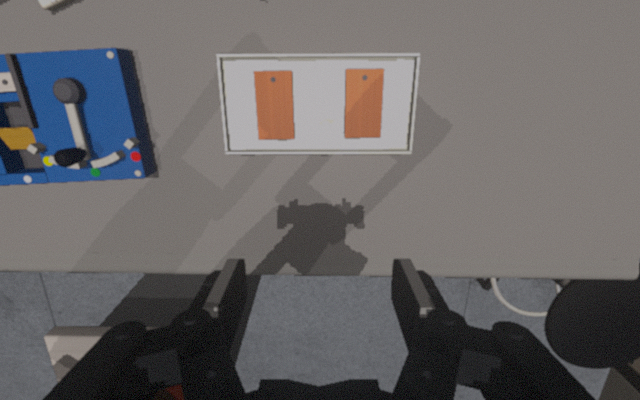

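Both plates lie flat in the tray at (275,105) and (363,103), top height 12 mm. Now the rockers, then the lever.

```bash
python3 - <<'E'
from h import *
gripper_to(0,20)
for n in(3,2):
    y=PY[n]; movep(fw(-.006,y,.12),down()); move_l(fw(-.006,y,.045),.08)
    r=move_l(fw(-.006,y,.028),.015,max_force=14); print(n,r,observe()["eef_pos"].round(4)); move_l(fw(-.006,y,.12),.1)
movep(fw(-.06,-.02,.30),down()); wrist("w9")
z=np.load("w9.npz");Q=wf(world_c(dict(intrinsics=z["K"],world_from_camera=z["T"]),z["d"]))*1000;h=cv2.cvtColor(z["p"],cv2.COLOR_RGB2HSV)
m=(h[...,0]>15)&(h[...,0]<28)&(h[...,1]>120)&(abs(Q[...,0]+20)<30)
for n in(1,2,3):
    q=Q[m&(abs(Q[...,1]-PY[n]*1000)<18)&(Q[...,2]>20)];A=np.c_[q[:,0],np.ones(len(q))];print(n,len(q),np.linalg.lstsq(A,q[:,2],rcond=None)[0].round(3),q.mean(0).round(1))
# lever arm direction from bright arm pixels
m=(h[...,1]<50)&(h[...,2]>150)&(abs(Q[...,2]-55)<4)&(Q[...,1]<-90)&(Q[...,1]>-165)&(Q[...,0]>-25)&(Q[...,0]<15)
q=Q[m];print("arm y",len(q),q.mean(0).round(1))
E
```

```text
3 True [0.5203 0.0794 0.032 ]
2 True [0.5146 0.1644 0.032 ]
1 866 [-5.0000e-03  3.1696e+01] [-19.8 139.9  31.8]
2 862 [-5.0000e-03  3.1701e+01] [-19.8  55.   31.8]
3 939 [ -5.302 -55.777] [-22.1 -29.8  61.2]
arm y 359 [  -4.1 -124.7   54.8]
```

View pics/w9.png

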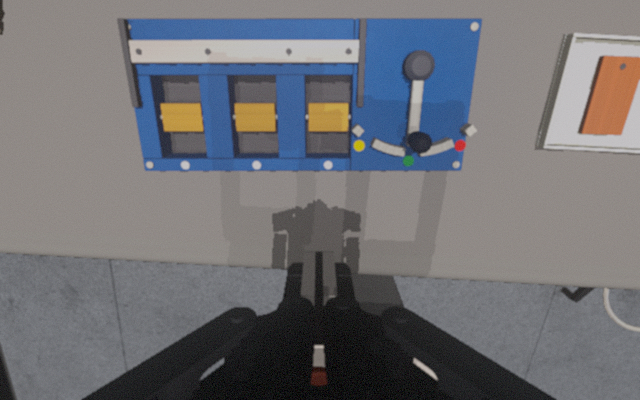

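All three rockers look level (row 117) and the lever is still in green. Throwing it back to red.

```bash
python3 - <<'E'
from h import *
lever(.6,0)
movep(fw(-.06,-.02,.30),down()); wrist("w10")
z=np.load("w10.npz");Q=wf(world_c(dict(intrinsics=z["K"],world_from_camera=z["T"]),z["d"]))*1000;h=cv2.cvtColor(z["p"],cv2.COLOR_RGB2HSV)
m=(h[...,0]>15)&(h[...,0]<28)&(h[...,1]>120)&(abs(Q[...,0]+20)<30)
for n in(1,2,3):
    q=Q[m&(abs(Q[...,1]-PY[n]*1000)<18)&(abs(Q[...,2]-32)<10)];print(n,len(q),np.linalg.lstsq(np.c_[q[:,0],np.ones(len(q))],q[:,2],rcond=None)[0].round(3))
m=(h[...,1]<50)&(h[...,2]>150)&(abs(Q[...,2]-55)<4)&(Q[...,1]<-90)&(Q[...,1]>-175)&(Q[...,0]>-20)&(Q[...,0]<15)
q=Q[m].mean(0)-[35,-125,0];print("lever",.6+np.arctan2(q[1],-q[0]));print(tray_pose()[0],observe()["time_s"])
E
```

```text
knob grip 0.0205213180212942 19.55802315089386
ft [-3.1 -2.   8.8]
1 856 [ 0.    31.819]
2 868 [-3.0000e-03  3.1797e+01]
3 864 [-1.0000e-03  3.1763e+01]
lever 0.014889099737172007
(array([ 0.55228296, -0.31998657]), np.float64(0.018542891590435588), [129.6580810546875, 259.3958740234375]) 72.0167
```

View pics/w10.png

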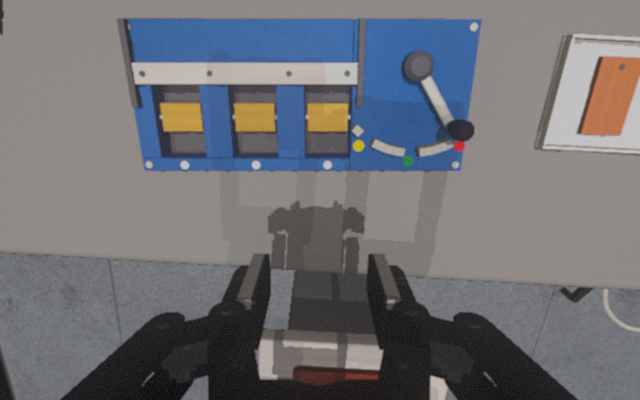

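The lever is in red (knob at (460,130)), the rockers are level, and the plates lie flat in the tray.

```bash
python3 -c "
from plant import *
print(job_done())"
```

```text
the job is handed in; nothing more can be done
None
```

The job is handed in at about 72 s: both plates present (2 and 3; pocket 1 was empty) lie flat side by side in the tray, all three rockers measured level, and the lever is back in the red notch; the hand-in call gave no verdict.

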